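# Tare the portion scale for a ramekin

## Task

Set the ramekin gently and upright on the middle of the portion scale's platform, without pressing it down hard, and let go of it. Then tare the scale, so that it reads zero with the ramekin on it and the topping can be weighed in: turn the knob beside the dial until the zero wedge on the dial stands at the tip of the pointer, to within half a division. Leave the lidded cup and the shaker where they stand.

Things in the scene. Friction and masses are not known exactly. Their poses are not given: they have to be found in the camera images.
- scale: White mechanical portion scale, fixed, 300 mm deep (x), 276 mm wide (y). Origin: on the worktop under its middle; x from the dial side to the rear, y left, z up. Front: flat deck at z = 55 mm; on it at y -43 to +138 mm a wedge with a 168 mm dial, face normal (-0.643, 0, 0.766), rising from x = -167, z = 16 to x = -33, z = 134 mm; right of it the tare knob. Rear: the platform.
- dial_centre (a point): Centre of the dial, on its axis, in the plane of the pointer. Dial and pointer turn about this point round the face normal.
- pointer_tip (a point): Tip of the slim black pointer, 58 mm from dial_centre. The pointer stands straight up the dial when the platform is empty and turns clockwise under load. A clear window covers the dial, so the pointer cannot be touched.
- zero_mark (a point): Inner point of the black zero wedge (a triangle 15 mm long, 13 mm wide, the only one) on the white dial, 58 mm from dial_centre, in the plane of pointer_tip: the two points meet when the scale reads zero. The dial has 40 divisions by plain ticks, every fourth one long; a division is 9.1 mm here. The dial turns with the tare knob.
- tare_knob (a joint): Angle of the tare knob (rad), grows clockwise seen from above, range -2.5 to 7; it stays where it is left. The dial turns 0.6 rad per rad of knob, clockwise seen from the front for a clockwise knob.
- knob_grip (a point): On the vertical axis of the black round fluted knob (44 mm diameter, 36 mm tall, underside at z = 57 mm, top at z = 93 mm), 22 mm above its underside.
- platform: Steel weighing platform, a flat plate 150 mm (x) by 160 mm (y); origin at the centre of its top, axes as the scale's; at x = +50, y = 0, z = 135 mm of the scale when empty. It rides on a spring and sinks 2 mm for each 100 g, to a stop at 15 mm; the pointer follows it (one turn for 500 g).
- ramekin: Small white ramekin with pale dip in it, loose, 67 mm diameter at the rim, 42 mm tall, foot 55 mm wide, about 0.1 kg; origin under its centre, z up. It stands on the worktop left of the scale. Grasp it round the side.
- cup: Lidded plastic cup, 72 mm diameter, 75 mm tall, loose bystander to the right of the scale; origin under its centre.
- shaker: Salt shaker, 44 mm diameter, 90 mm tall, loose bystander to the right of the scale; origin under its centre.
Things that resemble listed ones, but are neither listed nor needed, are in the scene too. There is more than one size of the ramekin; the job needs the larger.

How it is judged:
By the outcome, as a careful person would: the job done as asked, in the order asked, and still so for the second after the job is handed in, with the robot touching nothing.
It also fails if it takes over 61 s, if anything falls off the work surface, if the arm or the gripper's body presses on something with over 40 N, if the wrist force passes 120 N, or if a joint passes its speed limit or range.

## Robot

A 7-joint arm with a two-finger parallel gripper is mounted at the origin on a cart in front of the work surface, level with it; the furniture and walls round the work are solid. World frame = base frame: x ahead of the robot, y to its left, z up, the work surface at z = 0. Lengths are in m, angles in degrees, forces in N, time in s.
With the tool pointing down it reaches from about 0.425 to 0.875 m from the base axis. Payload 4.7 kg.
Tool frame: the origin (TCP) lies at the very end of the fingers, on their centre line; the grasp point (between the pads) lies behind it (env.pinch_z is the z of the grasp point in the tool frame, in m); z points along the fingers, y is the direction in which the jaws open and shut (so a half turn about z gives the same grasp; the last joint's range is limited). The gripper opens to 87 mm and grips with 3 to 60 N. Pads are 19 mm wide; open, the fingers measure 117 mm over their backs; the gripper's body (75 mm by 190 mm) begins 51 mm behind the grasp point.
Start: joints at [-68.692, 18.392, -4.016, 83.108, 1.295, 78.541, -3.26], TCP at [0.228, 0.609, 0.223] pointing down, gripper open.
Joint ranges: [-163.93, 163.93], [-17.29, 119.83], [-79.2, 71.16], [3.27, 140.29], [-89.18, 269.18], [5.43, 117.66], [-154.24, 154.24]. Speed limits (degrees/s): [147.25, 147.25, 180, 180, 180, 180, 180].

## Interface

Orientations are given as [roll, pitch, yaw] about the fixed x, y, z axes, in that order (R = Rz(yaw) Ry(pitch) Rx(roll)).
In Python, from cell import readout, read_camera, env gives the robot as it stands. The module is installed in compiled form; this text tells all that it offers.
- The arm moves only by the tool servo_tool, never from a script. Its argument "plan" is a list that holds one entry, the list of rows, each a list of 5 numbers: the finger opening in m, from 0 to 0.087, then the shift along the tool's x, y, z in m, then the turn about the tool's z in rad. In form: [[[jaw, x, y, z, yaw], ...]]. A call has 1 to 12 rows; each row is the pose to reach, as a shift and turn from the pose measured when the call began, along the tool's axes at that moment; what a row does not reach only later rows make up. A row lasts 1/12 s, in which the tool goes at most 41.7 mm and 7.16 degrees, less where a joint would pass 70% of its speed; a pose out of reach is approached as far as the arm can. A call with a gripper value outside its range is refused whole. The fingers move at their own pace and stop on an object; "force" is the grip in N (left out, the last holds). Time passes only in rows, so rows that repeat a pose let the fingers close. It gives the time, the measured TCP pose, the force and the opening at its end, in the units of the state.
- readout.get_obs(): the state, without advancing time (a new reading comes with each control period).
- read_camera(name): name is "scene" or "top"; returns a dict with "image" (384x512x3 uint8, red, green, blue), "range_z" (384x512 float32, m along the optical axis (not along the pixel's ray), 0 where there is no reading), "mtx" (3x3 intrinsics, pixels), "D" ([k1, k2, p1, p2, k3] as OpenCV has them; the pictures are not rectified), "camera_from_world" (4x4, takes a point from world to camera coordinates). Camera axes: x right, y up, looking along -z (the intrinsics and any distortion apply to the point x, -y, -z); pixel columns grow to the right and rows downward; lengths in m; the calibration is good to about 2 mm. A picture is of the moment at which its call begins.
- env.sign_off(): hands the job in, once; it reports no verdict.
The state is a dict: "time_s": time; "qpos": joint angles; "joint_velocities": joint speeds; "effort": joint torques, N m; "tool_pos": TCP position; "tool_rot": TCP orientation; "force": force on the tool from outside, world axes, zero at the start; "wrist_torque": the same for the moment, N m; "grip_width": finger opening in m.
Only numpy, scipy, OpenCV 4.12 (cv2) and the standard library are available. Lean on these libraries where they do the work, as an engineer would, in place of code of your own. Each camera call takes 0.05 s, during which the arm holds its last target. There are 200 camera calls.

## Working session

There is one attempt and no reset: what is moved stays moved. The work goes in short steps, Python scripts to look and compute and a tool call to move; the robot and the scene stay as the last step left them, time stands still between calls to the robot, and variables do not carry over. Pictures are saved under pics/ and viewed, about 8 in all and at most 12, crops included, and the job is handed in when it is done.

Besides the shell and the picture viewer there is one more tool, called after ">>>" as name(argument=value, ...), one argument or row to a line, values as JSON. servo_tool: Moves the arm, as the interface text tells. Its arguments: {"type":"object","properties":{"plan":{"type":"array"},"force":{"type":"number"}},"required":["plan"]}

```bash
mkdir -p pics; cat > h.py <<'E'
import numpy as np, cv2
from cell import readout, read_camera, env
def snap(n,f):
    c=read_camera(n); cv2.imwrite('pics/'+f+'.png',c['image'][:,:,::-1]); np.savez('pics/'+f+'.npz',**c); return c
def load(f): return dict(np.load('pics/'+f+'.npz'))
def ray(c,u,v):
    p=cv2.undistortPoints(np.array([[[u,v]]],float),c['mtx'],c['D'])[0,0]
    return np.array([p[0],-p[1],-1.])
def toworld(c,pc):
    T=np.linalg.inv(c['camera_from_world']); return T[:3,:3]@pc+T[:3,3]
def at_depth(c,u,v):
    d=c['range_z'][int(round(v)),int(round(u))]; return toworld(c,ray(c,u,v)*d)
def on_plane(c,u,v,p0,n):
    o=toworld(c,np.zeros(3)); r=toworld(c,ray(c,u,v))-o
    return o+r*(np.dot(np.array(p0)-o,n)/np.dot(r,n))
def proj(c,p):
    q=c['camera_from_world'][:3,:3]@np.array(p)+c['camera_from_world'][:3,3]
    return cv2.projectPoints(np.array([[q[0],-q[1],-q[2]]]),np.zeros(3),np.zeros(3),c['mtx'],c['D'])[0][0,0]
E
python3 - <<'E'
from h import *
o=readout.get_obs(); print(o, env.pinch_z)
a=snap('scene','s0'); b=snap('top','t0')
for c,n in((a,'s0'),(b,'t0')):
    print(np.linalg.inv(c['camera_from_world'])[:3,3], c['mtx'][0,0])
    cv2.imwrite(f'pics/{n}L.png',cv2.resize(c['image'][:,:,::-1],(800,600),interpolation=cv2.INTER_CUBIC))
E
```

```text
{'time_s': 0.0, 'qpos': array([-68.69257694,  18.4418159 ,  -4.01708686,  83.17450871,
         1.29628821,  78.54000365,  -3.26114383]), 'joint_velocities': array([ 0.03729634, -0.05954287, -0.06828712, -0.04178048, -0.079421  ,
        0.03943438,  0.02975852]), 'effort': array([-3.51208701e-04, -4.91308272e+01, -4.03923551e-01, -3.12526667e+01,
       -6.38339692e-02,  4.37212118e-02,  1.76461681e-04]), 'tool_pos': array([0.22747751, 0.60831109, 0.22143393]), 'tool_rot': array([-1.79888993e+02,  6.42942762e-03,  1.59502914e+02]), 'force': array([-1.02545604,  0.16160471, -0.21792748]), 'wrist_torque': array([-0.01250815, -0.02649099, -0.01678404]), 'grip_width': 0.08744826522936014} -0.0187
[-0.02273701 -1.15473256  0.68152552] 461.9998178104829
[ 0.35986004 -0.11076779  1.06149465] 351.7708289107521
```

View pics/s0L.png

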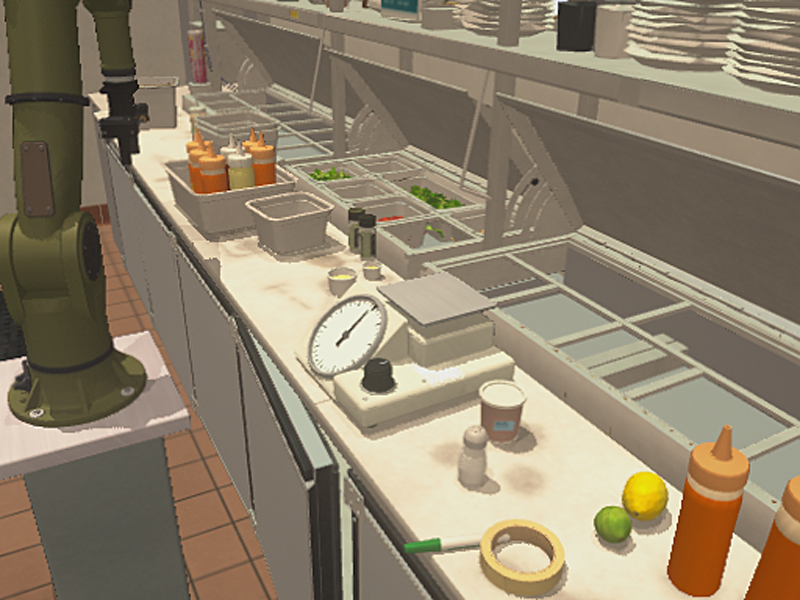

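View pics/t0L.png

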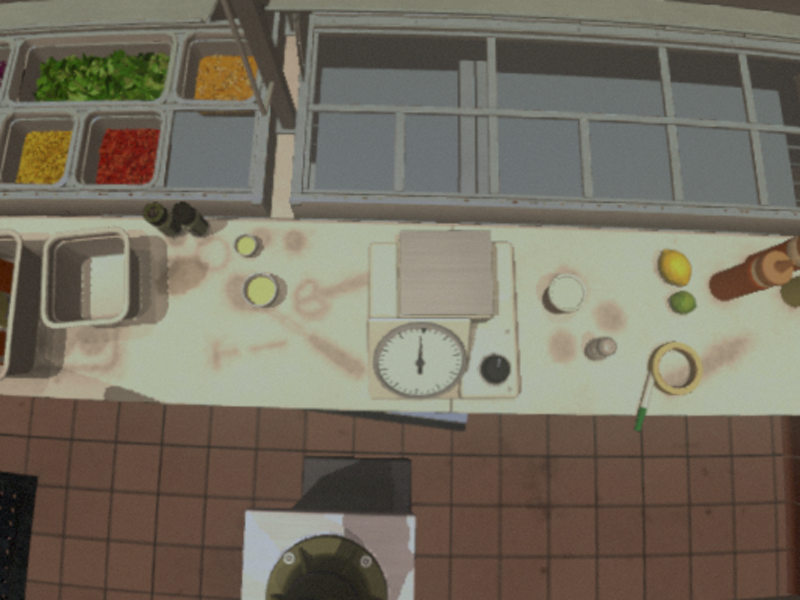

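Scene and top views: the large ramekin is at (261,291) in the enlarged top view, with a smaller one at (247,245). The platform centre is around (447,274), the dial at (420,358) and the knob at (495,369). I'll measure these next.

```bash
python3 - <<'E'
from h import *
t=load('t0'); s=load('s0')
k=.64
P=lambda u,v,z:on_plane(t,u*k,v*k,[0,0,z],[0,0,1]).round(4)
print('ram',P(261,291,.042),at_depth(t,261*k,291*k), 'small',P(247,245,.03))
print('plat corners',[P(u,v,.135) for u,v in((400,231),(491,231),(399,316),(496,316))])
print('knob',P(495,369,.093),at_depth(t,495*k,369*k))
print('cup',P(566,293,.075),'shaker',P(600,347,.09),at_depth(t,600*k,347*k))
print('plat depth',at_depth(t,446*k,274*k),'deck',at_depth(t,480*k,330*k))
x=t['image'][190:262,232:336,::-1]; y=s['image'][160:280,185:340,::-1]
x=cv2.resize(x,(800,554),interpolation=cv2.INTER_CUBIC); cv2.imwrite('pics/c1.png',x)
# crop of ramekins + platform edges
x=t['image'][135:265,140:340,::-1]; cv2.imwrite('pics/c2.png',cv2.resize(x,(800,520),interpolation=cv2.INTER_CUBIC))
E
```

```text
ram [0.5583 0.1431 0.042 ] [0.56173218 0.14746612 0.02439526] small [0.6517 0.1807 0.03  ]
plat corners [array([ 0.6544, -0.1175,  0.135 ]), array([ 0.6591, -0.2781,  0.135 ]), array([ 0.5032, -0.1194,  0.135 ]), array([ 0.5076, -0.2854,  0.135 ])]
knob [ 0.4199 -0.291   0.093 ] [ 0.41988114 -0.29104087  0.09258532]
cup [ 0.5634 -0.4278  0.075 ] shaker [ 0.4631 -0.4823  0.09  ] [ 0.46374236 -0.48474156  0.08365387]
plat depth [ 0.57879292 -0.19895106  0.13548741] deck [ 0.49343722 -0.2706039   0.05443123]
```

View pics/c2.png

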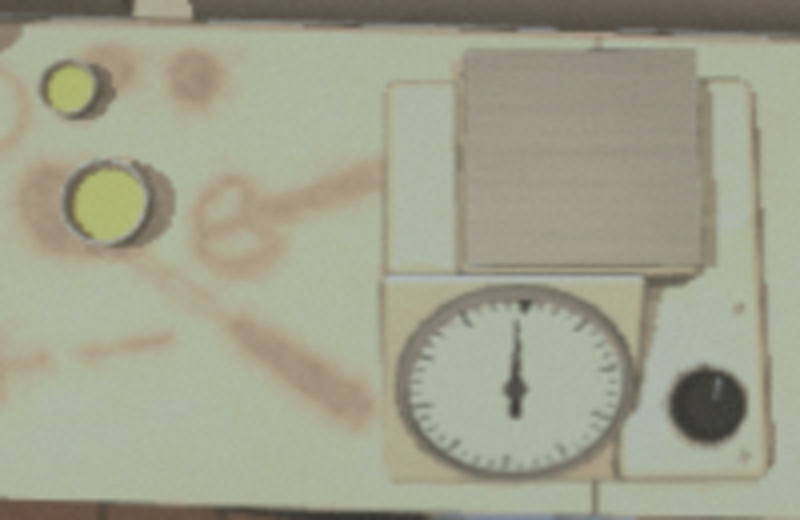

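Crop: ramekin rim centre is at (107,202), and the platform corners are at (465,50), (694,52), (702,266) and (461,264). The zero wedge at (526,306) is just clockwise of the pointer tip at (517,320). I'll refine these with the depth data.

```bash
cat >> h.py <<'E'
def cloud(c):
    v,u=np.mgrid[0:384,0:512]; d=c['range_z'].ravel(); 
    p=cv2.undistortPoints(np.stack([u.ravel(),v.ravel()],1).astype(float)[:,None],c['mtx'],c['D'])[:,0]
    pc=np.stack([p[:,0]*d,-p[:,1]*d,-d],1)[d>0]
    T=np.linalg.inv(c['camera_from_world']); return pc@T[:3,:3].T+T[:3,3]
E
python3 - <<'E'
from h import *
t=load('t0'); s=load('s0')
Q=lambda u,v,z:on_plane(t,(u+.5)/4-.5+140,(v+.5)/4-.5+135,[0,0,z],[0,0,1])
print('ram',Q(107,202,.042).round(4))
C=np.array([Q(*p,.135) for p in((465,50),(694,52),(702,266),(461,264))]);print(C.round(4),'mean',C.mean(0))
for n,c in(('top',t),('scene',s)):
    p=cloud(c)
    def sel(cx,cy,r,z0,z1):
        m=(np.hypot(p[:,0]-cx,p[:,1]-cy)<r)&(p[:,2]>z0)&(p[:,2]<z1); q=p[m]
        print(n,len(q),'mid',((np.percentile(q,2,0)+np.percentile(q,98,0))/2).round(4),'mean',q.mean(0).round(4),'ext',np.ptp(q,axis=0).round(3))
        return q
    sel(.558,.143,.06,.034,.06); q=sel(.42,-.29,.045,.086,.11); q=sel(.58,-.2,.14,.128,.15)
    r=cv2.minAreaRect((q[:,:2]*1000).astype(np.float32)); print(r)
print(readout.get_obs()['tool_rot'])
E
```

```text
ram [0.5616 0.1453 0.042 ]
[[ 0.6564 -0.1171  0.135 ]
 [ 0.6597 -0.275   0.135 ]
 [ 0.5104 -0.2792  0.135 ]
 [ 0.5075 -0.118   0.135 ]] mean [ 0.583502   -0.19732374  0.135     ]
top 94 mid [0.5635 0.1484 0.0395] mean [0.5653 0.1516 0.0401] ext [0.064 0.066 0.013]
top 194 mid [ 0.4206 -0.2942  0.0915] mean [ 0.4207 -0.2937  0.0926] ext [0.044 0.042 0.011]
top 3162 mid [ 0.5734 -0.1987  0.1347] mean [ 0.5796 -0.1975  0.1351] ext [0.178 0.19  0.012]
((569.5874633789062, -182.7333984375), (174.6759796142578, 191.0504608154297), 1.6060479879379272)
scene 88 mid [0.5621 0.1466 0.0387] mean [0.5637 0.1473 0.0387] ext [0.065 0.07  0.01 ]
scene 149 mid [ 0.4203 -0.2989  0.0904] mean [ 0.4197 -0.3008  0.0911] ext [0.042 0.047 0.009]
scene 1552 mid [ 0.5811 -0.2027  0.1328] mean [ 0.5782 -0.2076  0.134 ] ext [0.179 0.165 0.01 ]
((571.0204467773438, -200.82159423828125), (174.9918212890625, 166.03140258789062), 2.133629322052002)
[-1.79903300e+02  5.99240854e-03  1.59502224e+02]
```

```bash
cat >> h.py <<'E'
from scipy.spatial.transform import Rotation as Ro
def shift(pos,yaw):
    o=readout.get_obs(); R=Ro.from_euler('xyz',o['tool_rot'],degrees=True)
    d=R.inv().apply(np.array(pos)-o['tool_pos'])
    t=Ro.from_euler('xyz',[180,0,yaw],degrees=True); r=(R.inv()*t).as_rotvec()
    print('t',round(o['time_s'],2),'pos',o['tool_pos'].round(4),'rot',o['tool_rot'].round(2),'F',o['force'].round(2),'w',round(o['grip_width'],4),'q7',o['qpos'][6].round(1))
    print('shift',d.round(4),'turn',r.round(4))
E
python3 - <<'E'
from h import *
for n in('s0','t0'):
    p=cloud(load(n))
    # swept corridor between start and ramekin
    a=np.array([.228,.609]);b=np.array([.562,.1465]);L=np.linalg.norm(b-a);e=(b-a)/L
    q=p[:,:2]-a; s=q@e; w=np.abs(q@[-e[1],e[0]]); 
    for k in np.arange(-.05,.75,.1):
        m=(s>k)&(s<k+.1)&(w<.13); print(n,k.round(2),np.percentile(p[m,2],99.5).round(3) if m.any() else None)
    m=(p[:,0]>.66)&(p[:,0]<.75)&(abs(p[:,1]+.2)<.15); print('behind',np.percentile(p[m,2],[50,99]).round(3))
shift([.562,.1465,.25],150)
E
```

```text
s0 -0.05 0.571
s0 0.05 0.58
s0 0.15 0.003
s0 0.25 0.1
s0 0.35 0.1
s0 0.45 0.04
s0 0.55 0.043
s0 0.65 0.052
behind [0.027 0.053]
t0 -0.05 0.002
t0 0.05 0.116
t0 0.15 0.099
t0 0.25 0.102
t0 0.35 0.101
t0 0.45 0.04
t0 0.55 0.043
t0 0.65 0.054
behind [0.014 0.055]
t 0.1 pos [0.2275 0.6084 0.2216] rot [-1.799e+02  1.000e-02  1.595e+02] F [ 0.2 -0.4 -0.5] w 0.0869 q7 -3.3
shift [-0.475  -0.3155 -0.0278] turn [-0.0017  0.0002  0.1658]
```

>>> servo_tool(
  plan=[
    [[0.087,-0.475,-0.3155,-0.028,0.166],[0.087,-0.475,-0.3155,-0.028,0.166],[0.087,-0.475,-0.3155,-0.028,0.166],[0.087,-0.475,-0.3155,-0.028,0.166],[0.087,-0.475,-0.3155,-0.028,0.166],[0.087,-0.475,-0.3155,-0.028,0.166],[0.087,-0.475,-0.3155,-0.028,0.166],[0.087,-0.475,-0.3155,-0.028,0.166],[0.087,-0.475,-0.3155,-0.028,0.166],[0.087,-0.475,-0.3155,-0.028,0.166],[0.087,-0.475,-0.3155,-0.028,0.166],[0.087,-0.475,-0.3155,-0.028,0.166]],
  ],
  force=8,
)

```text
time_s: 1.1
tool_pos: [0.5209, 0.2022, 0.2467]
tool_rot: [-179.9, 0.0, 150.0]
force: [1.3, 0.8, -0.3]
grip_width: 0.0867
```

```bash
python3 -c "
from h import *
shift([.562,.1465,.08],150)"
```

```text
t 1.1 pos [0.5209 0.2022 0.2467] rot [-1.7990e+02  1.0000e-02  1.4999e+02] F [ 1.29  0.83 -0.29] w 0.0867 q7 37.7
shift [-0.0634 -0.0274  0.1667] turn [-0.0017  0.0001 -0.0001]
```

>>> servo_tool(
  plan=[
    [[0.087,-0.0634,-0.0274,0.05,0],[0.087,-0.0634,-0.0274,0.1,0],[0.087,-0.0634,-0.0274,0.14,0],[0.087,-0.0634,-0.0274,0.16,0],[0.087,-0.0634,-0.0274,0.16,0],[0.087,-0.0634,-0.0274,0.16,0],[0.087,-0.0634,-0.0274,0.16,0]],
  ],
)

```text
time_s: 1.68
tool_pos: [0.5612, 0.1462, 0.0859]
tool_rot: [-179.8, -0.1, 150.0]
force: [0.7, 0.3, 1.2]
grip_width: 0.0873
```

```bash
python3 - <<'E'
from h import *
shift([.562,.1465,.012],150)
s=snap('scene','s1'); t=snap('top','t1')
x=s['image'][130:200,170:290,::-1]; y=t['image'][145:235,110:230,::-1]
x=cv2.resize(x,(400,233),interpolation=cv2.INTER_CUBIC); y=cv2.resize(y,(400,300),interpolation=cv2.INTER_CUBIC)
cv2.imwrite('pics/c3.png',np.hstack([cv2.copyMakeBorder(x,0,67,0,0,0),y]))
E
```

```text
t 1.68 pos [0.5612 0.1462 0.0859] rot [-1.7978e+02 -8.0000e-02  1.4998e+02] F [0.7  0.25 1.16] w 0.0873 q7 47.5
shift [-0.0006  0.0009  0.0739] turn [-0.0038 -0.0013 -0.0004]
```

View pics/c3.png

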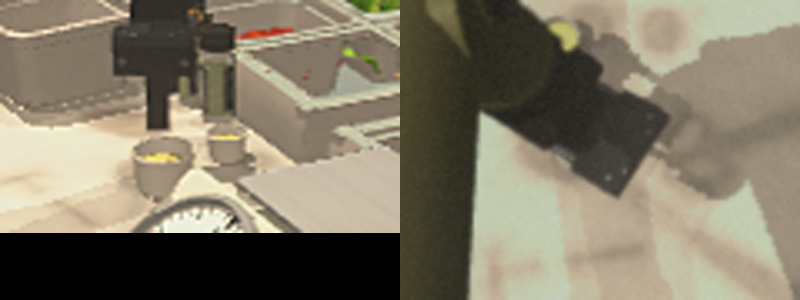

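The crop shows the gripper over the larger ramekin, with its fingers overlapping at about (157,110) in the scene view, above the rim. I'll go down and grasp.

>>> servo_tool(
  plan=[
    [[0.087,-0.0006,0.001,0.025,0],[0.087,-0.0006,0.001,0.045,0],[0.087,-0.0006,0.001,0.06,0],[0.087,-0.0006,0.001,0.07,0],[0.087,-0.0006,0.001,0.074,0],[0.087,-0.0006,0.001,0.074,0],[0.087,-0.0006,0.001,0.074,0]],
  ],
)

```text
time_s: 2.37
tool_pos: [0.5654, 0.1485, 0.016]
tool_rot: [179.9, 0.2, 150.1]
force: [-0.2, 0.2, 1.2]
grip_width: 0.0871
```

>>> servo_tool(
  plan=[
    [[0.05,0,0,0,0],[0.05,0,0,0,0],[0.05,0,0,0,0],[0.05,0,0,0,0],[0.05,0,0,0,0],[0.05,0,0,0,0],[0.05,0,0,0,0],[0.05,0,0,0,0]],
  ],
  force=8,
)

```text
time_s: 3.03
tool_pos: [0.5656, 0.1483, 0.0163]
tool_rot: [179.9, 0.2, 150.0]
force: [-1.4, -0.3, 3.5]
grip_width: 0.066
```

>>> servo_tool(
  plan=[
    [[0.05,0,0,-0.01,0],[0.05,0,0,-0.025,0],[0.05,0,0,-0.05,0],[0.05,0,0,-0.085,0],[0.05,0,0,-0.12,0],[0.05,0,0,-0.16,0],[0.05,0,0,-0.2,0],[0.05,0,0,-0.22,0],[0.05,0,0,-0.22,0],[0.05,0,0,-0.22,0]],
  ],
  force=12,
)

```text
time_s: 3.87
tool_pos: [0.5651, 0.1485, 0.2377]
tool_rot: [179.7, 0.3, 150.0]
force: [-1.1, 0.0, -2.2]
grip_width: 0.065
```

```bash
python3 - <<'E'
from h import *
shift([.583,-.1985,.24],150)
s=snap('scene','s2')
o=readout.get_obs()['tool_pos']; u,v=proj(s,o).astype(int); print(u,v)
x=s['image'][v-60:v+60,u-80:u+80,::-1]
cv2.imwrite('pics/c4.png',cv2.resize(x,(640,480),interpolation=cv2.INTER_CUBIC))
E
```

```text
t 3.87 pos [0.5651 0.1485 0.2377] rot [179.72   0.28 150.04] F [-1.14  0.04 -2.17] w 0.065 q7 45.5
shift [-0.1888 -0.2916 -0.0028] turn [0.0048 0.0049 0.0008]
217 118
```

View pics/c4.png

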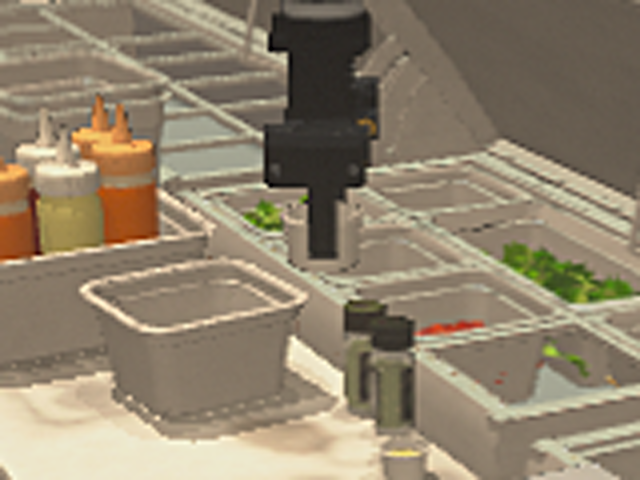

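Scene crop: the ramekin hangs upright between the fingers at (322,235). Next I carry it over to the platform.

>>> servo_tool(
  plan=[
    [[0.05,-0.008,-0.012,0,0],[0.05,-0.02,-0.032,0,0],[0.05,-0.038,-0.06,0,0],[0.05,-0.057,-0.088,0,0],[0.05,-0.076,-0.117,0,0],[0.05,-0.095,-0.147,0,0],[0.05,-0.114,-0.176,0,0],[0.05,-0.133,-0.205,0,0],[0.05,-0.152,-0.235,0,0],[0.05,-0.168,-0.26,0,0],[0.05,-0.18,-0.28,0,0],[0.05,-0.189,-0.292,0,0]],
  ],
)

```text
time_s: 4.92
tool_pos: [0.5792, -0.2044, 0.2335]
tool_rot: [-179.9, -0.0, 149.7]
force: [-0.5, -0.5, 0.2]
grip_width: 0.065
```

>>> servo_tool(
  plan=[
    [[0.05,0,0,0.01,0],[0.05,0,0,0.025,0],[0.05,0,0,0.035,0],[0.05,0,0,0.035,0],[0.05,0,0,0.035,0],[0.05,0,0,0.035,0]],
  ],
)

```text
time_s: 5.42
tool_pos: [0.5792, -0.2036, 0.1984]
tool_rot: [-179.9, -0.0, 149.8]
force: [-0.4, 0.6, -0.0]
grip_width: 0.0652
```

```bash
python3 - <<'E'
from h import *
shift([.583,-.1985,.152],150)
s=snap('scene','s3')
E
```

```text
t 5.42 pos [ 0.5792 -0.2036  0.1984] rot [-1.7991e+02 -3.0000e-02  1.4980e+02] F [-0.4   0.59 -0.03] w 0.0652 q7 83.8
shift [-0.0007  0.0064  0.0464] turn [-0.0016 -0.0006 -0.0035]
```

>>> servo_tool(
  plan=[
    [[0.05,0.001,0.0065,0.01,0],[0.05,0.001,0.0065,0.02,0],[0.05,0.001,0.0065,0.028,0],[0.05,0.001,0.0065,0.034,0],[0.05,0.001,0.0065,0.037,0],[0.05,0.001,0.0065,0.039,0],[0.05,0.001,0.0065,0.04,0],[0.05,0.001,0.0065,0.04,0],[0.05,0.001,0.0065,0.04,0]],
  ],
)

```text
time_s: 6.22
tool_pos: [0.5821, -0.198, 0.1593]
tool_rot: [-179.9, 0.1, 149.8]
force: [-0.7, -0.4, -0.5]
grip_width: 0.0648
```

```bash
python3 - <<'E'
from h import *
shift([.583,-.1985,.149],150)
s=snap('scene','s4')
x=s['image'][150:260,180:340,::-1]
cv2.imwrite('pics/c5.png',cv2.resize(x,(800,550),interpolation=cv2.INTER_CUBIC))
E
```

```text
t 6.22 pos [ 0.5821 -0.198   0.1593] rot [-1.7994e+02  6.0000e-02  1.4978e+02] F [-0.73 -0.36 -0.47] w 0.0648 q7 84.0
shift [-0.001   0.0001  0.0103] turn [-0.0011  0.001  -0.0039]
```

View pics/c5.png

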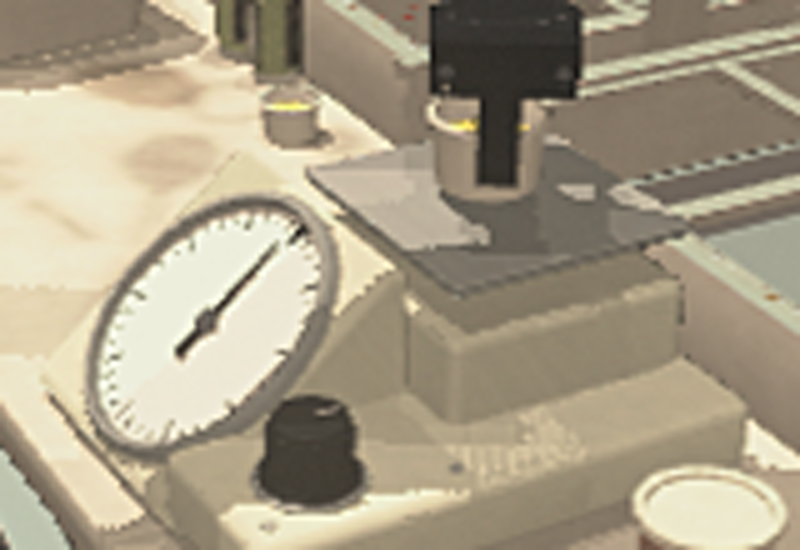

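The ramekin is upright just above the platform centre at (487,195), and the pointer is still at zero load (wedge at (297,232)). I'll lower the last 10 mm.

>>> servo_tool(
  plan=[
    [[0.05,0,0,0.003,0],[0.05,0,0,0.006,0],[0.05,0,0,0.008,0],[0.05,0,0,0.009,0],[0.05,0,0,0.01,0],[0.05,0,0,0.01,0],[0.05,0,0,0.01,0],[0.05,0,0,0.01,0]],
  ],
)

```text
time_s: 6.93
tool_pos: [0.5822, -0.1981, 0.1495]
tool_rot: [-179.9, 0.1, 149.8]
force: [-0.2, -0.4, 0.1]
grip_width: 0.0649
```

```bash
python3 - <<'E'
from h import *
shift([.583,-.1985,.149],150)
s=snap('scene','s5')
x=s['image'][150:260,180:340,::-1]
cv2.imwrite('pics/c6.png',cv2.resize(x,(800,550),interpolation=cv2.INTER_CUBIC))
E
```

```text
t 6.93 pos [ 0.5822 -0.1981  0.1495] rot [-1.7994e+02  7.0000e-02  1.4978e+02] F [-0.22 -0.41  0.12] w 0.0649 q7 84.2
shift [-0.0009  0.      0.0005] turn [-0.001   0.0011 -0.0038]
```

View pics/c6.png

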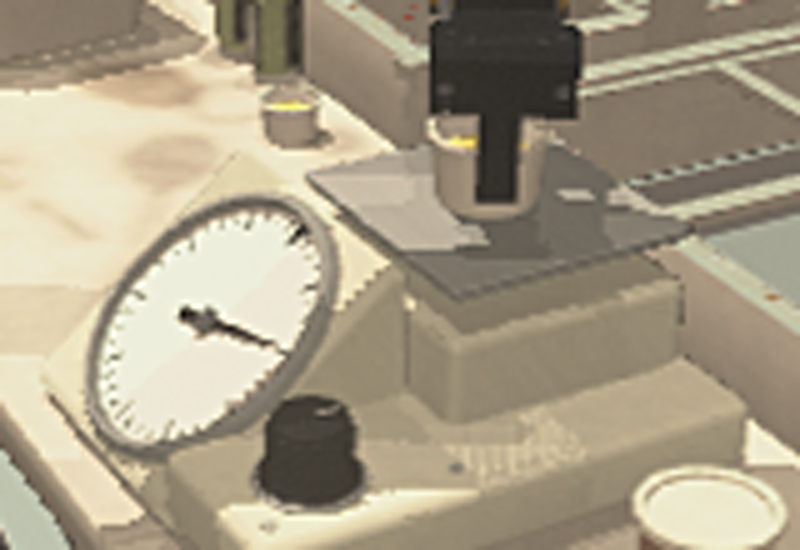

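The pointer has swung to (278,347), which is about the ramekin's weight, so it rests on the platform with no extra pressing. I'll release and rise.

>>> servo_tool(
  plan=[
    [[0.07,0,0,0,0],[0.075,0,0,0,0],[0.08,0,0,0,0],[0.087,0,0,0,0],[0.087,0,0,0,0],[0.087,0,0,0,0],[0.087,0,0,0,0]],
  ],
)

```text
time_s: 7.57
tool_pos: [0.5822, -0.198, 0.1495]
tool_rot: [-179.9, 0.1, 149.8]
force: [-0.2, -0.5, -0.1]
grip_width: 0.0863
```

>>> servo_tool(
  plan=[
    [[0.087,0,0,-0.01,0],[0.087,0,0,-0.02,0],[0.087,0,0,-0.04,0],[0.087,0,0,-0.07,0],[0.087,0,0,-0.1,0],[0.087,0,0,-0.1,0],[0.087,0,0,-0.1,0]],
  ],
)

```text
time_s: 8.15
tool_pos: [0.5835, -0.1987, 0.2531]
tool_rot: [179.9, 0.4, 149.8]
force: [-0.5, 0.1, -0.5]
grip_width: 0.0871
```

```bash
python3 - <<'E'
from h import *
shift([.4205,-.296,.25],55)
E
```

```text
t 8.15 pos [ 0.5835 -0.1987  0.2531] rot [179.95   0.39 149.77] F [-0.52  0.06 -0.54] w 0.0871 q7 82.5
shift [ 0.0919 -0.1661  0.0023] turn [0.0063 0.0044 1.654 ]
```

>>> servo_tool(
  plan=[
    [[0.087,0.02,-0.035,0,0.12],[0.087,0.04,-0.07,0,0.24],[0.087,0.06,-0.105,0,0.36],[0.087,0.08,-0.14,0,0.48],[0.087,0.092,-0.166,0,0.6],[0.087,0.092,-0.166,0,0.72],[0.087,0.092,-0.166,0,0.84],[0.087,0.092,-0.166,0,0.96],[0.087,0.092,-0.166,0,1.08],[0.087,0.092,-0.166,0,1.2],[0.087,0.092,-0.166,0,1.32],[0.087,0.092,-0.166,0,1.44]],
  ],
)

```text
time_s: 9.15
tool_pos: [0.42, -0.2955, 0.2517]
tool_rot: [179.7, -0.0, 66.9]
force: [-0.7, 1.1, -0.1]
grip_width: 0.0872
```

```bash
python3 - <<'E'
from h import *
shift([.4205,-.296,.15],55)
s=snap('scene','s6'); t=snap('top','t6')
x=s['image'][150:260,185:335,::-1]; y=t['image'][135:265,200:340,::-1]
cv2.imwrite('pics/c7.png',np.hstack([cv2.resize(x,(480,352),interpolation=cv2.INTER_CUBIC),cv2.resize(y,(320,352),interpolation=cv2.INTER_CUBIC)]))
E
```

```text
t 9.15 pos [ 0.42   -0.2955  0.2517] rot [ 1.7968e+02 -2.0000e-02  6.6920e+01] F [-0.73  1.06 -0.12] w 0.0872 q7 9.3
shift [-2.000e-04  1.000e-04  1.017e-01] turn [ 0.0056 -0.0008  0.208 ]
```

View pics/c7.png

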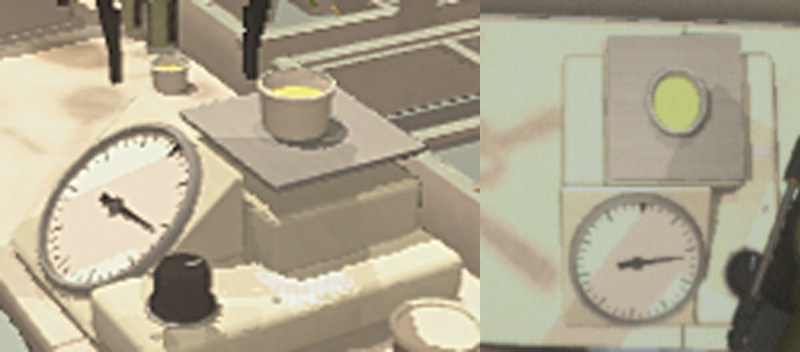

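Both views show the ramekin upright on the platform centre and released. In the top panel the pointer tip is at (685,258), the wedge at (642,208) and the dial centre at (632,264). In the scene panel they are at (155,231), (178,150) and (115,204).

```bash
cat >> h.py <<'E'
yw=np.radians(1.7); Rz=np.array([[np.cos(yw),-np.sin(yw),0],[np.sin(yw),np.cos(yw),0],[0,0,1]])
O=np.array([.583,-.1985,0])-Rz@[.05,0,0]
N=Rz@[-.643,0,.766]; U=Rz@[.766,0,.643]; V=Rz@[0,-1,0]  # up, right on dial
DC=O+Rz@[-.1,.0475,.075]+.004*N
def dial(c,u,v):
    p=on_plane(c,u,v,DC,N)-DC; return np.array([p@V,p@U])*1000  # right, up mm
E
python3 - <<'E'
from h import *
s=load('s6');t=load('t6')
for c,f in((t,lambda u,v:(200+(u-480+.5)/2.2857-.5,135+(v+.5)/2.7077-.5)),(s,lambda u,v:(185+(u+.5)/3.2-.5,150+(v+.5)/3.2-.5))):
    pts=((685,258),(642,208),(632,264)) if c is t else ((155,231),(178,150),(115,204))
    tip,z,ce=[dial(c,*f(*p)) for p in pts]
    print(tip.round(1),z.round(1),ce.round(1), 'proj DC',proj(c,DC))
    for q in(ce,np.zeros(2)):
        a=[np.degrees(np.arctan2(*(p-q))) for p in(tip,z)]; print(np.round(a,1),a[0]-a[1], np.linalg.norm(tip-q),np.linalg.norm(z-q))
E
```

```text
[61.1  6.6] [ 7.1 67.8] [-3.3 -0.7] proj DC [267.39768223 231.98794742]
[83.6  8.6] 74.96810572700025 64.76522621316188 69.20856719039142
[83.9  6. ] 77.87588040639706 61.4412647906927 68.13878705451951
[67.1  4.9] [18.5 67.5] [ 4.6 -1.4] proj DC [220.18426857 212.2955852 ]
[84.2 11.4] 72.75180203037519 62.81410419925355 70.30807342932195
[85.8 15.4] 70.43465729663083 67.25961336380288 69.99317724164021
```

>>> servo_tool(
  plan=[
    [[0.07,0,0,0.02,0.1],[0.065,0,0,0.05,0.2],[0.065,0,0,0.08,0.21],[0.065,0,0,0.1,0.21],[0.065,0,0,0.13,0.21],[0.065,0,0,0.14,0.21],[0.065,0,0,0.14,0.21],[0.065,0,0,0.14,0.21],[0.065,0,0,0.14,0.21]],
  ],
)

```text
time_s: 10.0
tool_pos: [0.4218, -0.2965, 0.1134]
tool_rot: [179.5, -0.1, 55.3]
force: [0.6, -0.3, 0.2]
grip_width: 0.0652
```

```bash
python3 - <<'E'
from h import *
shift([.4205,-.296,.068],55)
E
```

```text
t 10.0 pos [ 0.4218 -0.2965  0.1134] rot [ 1.7955e+02 -1.0000e-01  5.5260e+01] F [ 0.57 -0.35  0.22] w 0.0652 q7 2.7
shift [-0.0004 -0.0017  0.0454] turn [ 0.0079 -0.0018  0.0045]
```

>>> servo_tool(
  plan=[
    [[0.065,0,-0.0017,0.015,-0.08],[0.065,0,-0.0017,0.028,-0.08],[0.065,0,-0.0017,0.036,-0.08],[0.065,0,-0.0017,0.041,-0.08],[0.065,0,-0.0017,0.0435,-0.08],[0.065,0,-0.0017,0.0435,-0.08],[0.065,0,-0.0017,0.0435,-0.08]],
  ],
)

```text
time_s: 10.58
tool_pos: [0.4212, -0.296, 0.0704]
tool_rot: [179.5, -0.1, 59.8]
force: [-0.4, -0.0, 0.9]
grip_width: 0.0652
```

>>> servo_tool(
  plan=[
    [[0.03,0,0,0,0],[0.03,0,0,0,0],[0.03,0,0,0,0],[0.03,0,0,0,0],[0.03,0,0,0,0],[0.03,0,0,0,0],[0.03,0,0,0,0],[0.03,0,0,0,0]],
  ],
  force=20,
)

```text
time_s: 11.25
tool_pos: [0.4203, -0.2955, 0.0705]
tool_rot: [179.6, -0.1, 59.8]
force: [-2.9, 2.3, 4.8]
grip_width: 0.0434
```

```bash
python3 - <<'E'
from h import *
shift([.4205,-.296,.07],-55)
s=snap('scene','s7')
E
```

```text
t 11.25 pos [ 0.4203 -0.2955  0.0705] rot [ 1.7961e+02 -9.0000e-02  5.9840e+01] F [-2.95  2.25  4.83] w 0.0434 q7 9.6
shift [-0.0004  0.0004  0.0005] turn [ 0.0027 -0.0078  2.0043]
```

The knob is gripped at 43 mm. Now I turn it clockwise.

>>> servo_tool(
  plan=[
    [[0.03,0,0,0,0.06],[0.03,0,0,0,0.16],[0.03,0,0,0,0.26],[0.03,0,0,0,0.36],[0.03,0,0,0,0.46],[0.03,0,0,0,0.56],[0.03,0,0,0,0.66],[0.03,0,0,0,0.76],[0.03,0,0,0,0.86],[0.03,0,0,0,0.94],[0.03,0,0,0,1.0],[0.03,0,0,0,1.0]],
  ],
)

```text
time_s: 12.3
tool_pos: [0.4202, -0.2954, 0.0706]
tool_rot: [179.9, -0.4, 2.5]
force: [-1.9, 1.2, 3.2]
grip_width: 0.0433
```

>>> servo_tool(
  plan=[
    [[0.03,0,0,0,0.06],[0.03,0,0,0,0.16],[0.03,0,0,0,0.26],[0.03,0,0,0,0.36],[0.03,0,0,0,0.46],[0.03,0,0,0,0.56],[0.03,0,0,0,0.66],[0.03,0,0,0,0.76],[0.03,0,0,0,0.84],[0.03,0,0,0,0.9],[0.03,0,0,0,0.9],[0.03,0,0,0,0.9]],
  ],
)

```text
time_s: 13.3
tool_pos: [0.4201, -0.2953, 0.0705]
tool_rot: [-179.8, -0.3, -48.9]
force: [-2.1, 1.8, 3.2]
grip_width: 0.0435
```

```bash
python3 - <<'E'
from h import *
shift([.4205,-.296,.07],-55)
s=snap('scene','s8'); t=snap('top','t8')
x=s['image'][170:250,190:270,::-1]; y=t['image'][195:265,225:315,::-1]
cv2.imwrite('pics/c8.png',np.hstack([cv2.resize(x,(400,400),interpolation=cv2.INTER_CUBIC),cv2.resize(y,None,fx=4.4,fy=4.4,interpolation=cv2.INTER_CUBIC)[:400] if 0 else cv2.copyMakeBorder(cv2.resize(y,(396,308),interpolation=cv2.INTER_CUBIC),0,92,0,4,0)]))
E
```

```text
t 13.3 pos [ 0.4201 -0.2953  0.0705] rot [-179.82   -0.3   -48.93] F [-2.08  1.78  3.2 ] w 0.0435 q7 -94.0
shift [0.0008 0.0002 0.0005] turn [-0.0035 -0.0051  0.1059]
```

View pics/c8.png

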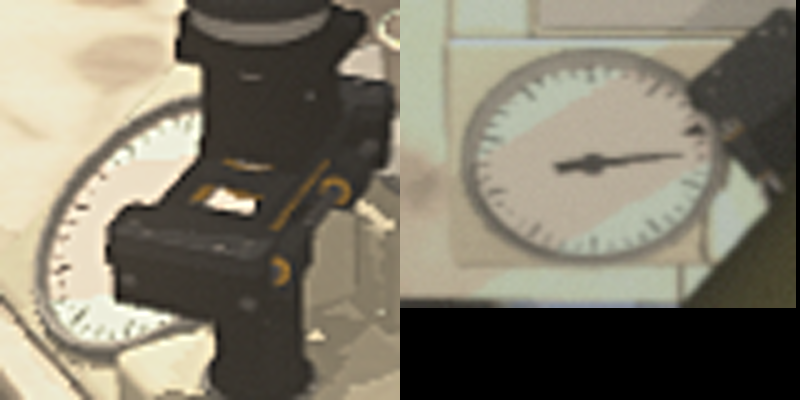

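In the top panel, the pointer tip is at (681,155), the wedge at about (694,130) with its inner point near (684,133), and the centre at (592,163). Now the remaining angle.

```bash
python3 - <<'E'
from h import *
t=load('t8')
f=lambda u,v:(225+(u-400+.5)/4.4-.5,195+(v+.5)/4.4-.5)
tip,z,zm,ce=[dial(t,*f(*p)) for p in((681,155),(684,133),(694,130),(592,163))]
for q in(ce,np.zeros(2)): print(ce.round(1),[(np.degrees(np.arctan2(*(p-q))).round(1),np.linalg.norm(p-q).round(1)) for p in(tip,z,zm)])
E
```

```text
[2.4 1.1] [(np.float64(84.0), np.float64(56.4)), (np.float64(68.3), np.float64(61.5)), (np.float64(68.4), np.float64(68.0))]
[2.4 1.1] [(np.float64(83.2), np.float64(58.9)), (np.float64(68.1), np.float64(64.1)), (np.float64(68.3), np.float64(70.6))]
```

>>> servo_tool(
  plan=[
    [[0.03,0,0,0,0.06],[0.03,0,0,0,0.14],[0.03,0,0,0,0.22],[0.03,0,0,0,0.3],[0.03,0,0,0,0.37],[0.03,0,0,0,0.42],[0.03,0,0,0,0.45],[0.03,0,0,0,0.45],[0.03,0,0,0,0.45],[0.03,0,0,0,0.45]],
  ],
)

```text
time_s: 14.23
tool_pos: [0.4201, -0.2953, 0.0705]
tool_rot: [-179.7, -0.2, -74.7]
force: [-1.8, 2.2, 3.1]
grip_width: 0.0436
```

```bash
python3 - <<'E'
from h import *
shift([.4205,-.296,.07],-75)
t=snap('top','t9')
y=t['image'][195:265,225:315,::-1]
cv2.imwrite('pics/c9.png',cv2.resize(y,(792,616),interpolation=cv2.INTER_CUBIC)[:600])
E
```

```text
t 14.23 pos [ 0.4201 -0.2953  0.0705] rot [-1.7969e+02 -1.7000e-01 -7.4680e+01] F [-1.84  2.15  3.15] w 0.0436 q7 -117.5
shift [ 0.0008 -0.0002  0.0005] turn [-0.0054 -0.003   0.0056]
```

View pics/c9.png

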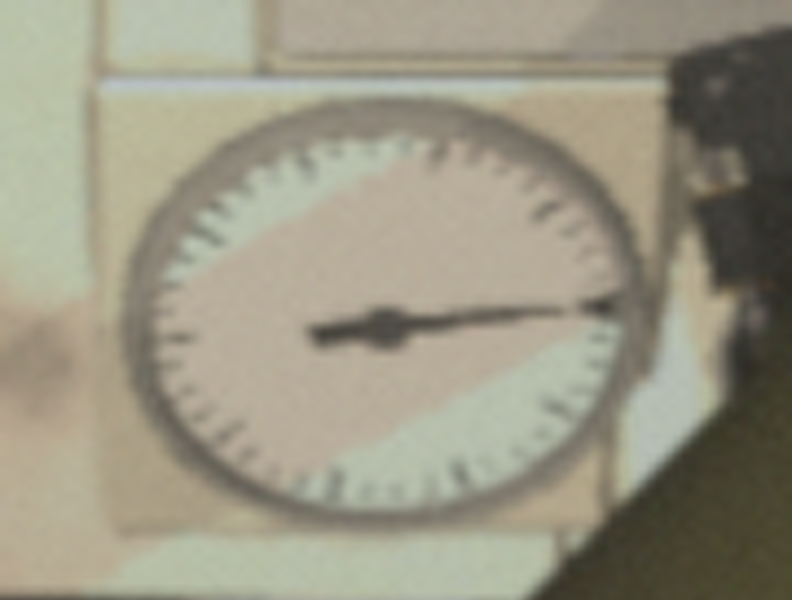

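The pointer (centre (386,328), tip (565,311)) runs straight into the wedge at (602,305), to within about 1°. I'll release the knob, rise and check.

>>> servo_tool(
  plan=[
    [[0.05,0,0,0,0],[0.065,0,0,0,0],[0.065,0,0,0,0],[0.065,0,0,0,0],[0.065,0,0,-0.01,0],[0.065,0,0,-0.03,0],[0.065,0,0,-0.06,0],[0.065,0,0,-0.1,0],[0.065,0,0,-0.14,0],[0.065,0,0,-0.18,0],[0.065,0,0,-0.2,0],[0.065,0,0,-0.2,0]],
  ],
)

```text
time_s: 15.28
tool_pos: [0.4212, -0.297, 0.276]
tool_rot: [-179.2, -0.4, -74.7]
force: [0.1, -0.2, -0.5]
grip_width: 0.065
```

>>> servo_tool(
  plan=[
    [[0.065,0,0,0,0],[0.065,0,0,0,0],[0.065,0,0,0,0],[0.065,0,0,0,0]],
  ],
)

```text
time_s: 15.62
tool_pos: [0.4205, -0.2967, 0.2748]
tool_rot: [-179.3, -0.4, -74.7]
force: [1.1, -0.1, 0.3]
grip_width: 0.0651
```

```bash
python3 - <<'E'
from h import *
shift([.4205,-.296,.25],-75)
s=snap('scene','s10'); t=snap('top','t10')
x=s['image'][160:245,185:295,::-1]; y=t['image'][135:265,215:305,::-1]
cv2.imwrite('pics/c10.png',np.hstack([cv2.copyMakeBorder(cv2.resize(x,(440,340),interpolation=cv2.INTER_CUBIC),0,180,0,0,0),cv2.resize(y,(360,520),interpolation=cv2.INTER_CUBIC)]))
E
```

```text
t 15.62 pos [ 0.4205 -0.2967  0.2748] rot [-179.29   -0.35  -74.74] F [ 1.13 -0.13  0.3 ] w 0.0651 q7 -134.6
shift [-0.0009  0.0001  0.0248] turn [-0.0124 -0.0061  0.0045]
```

View pics/c10.png

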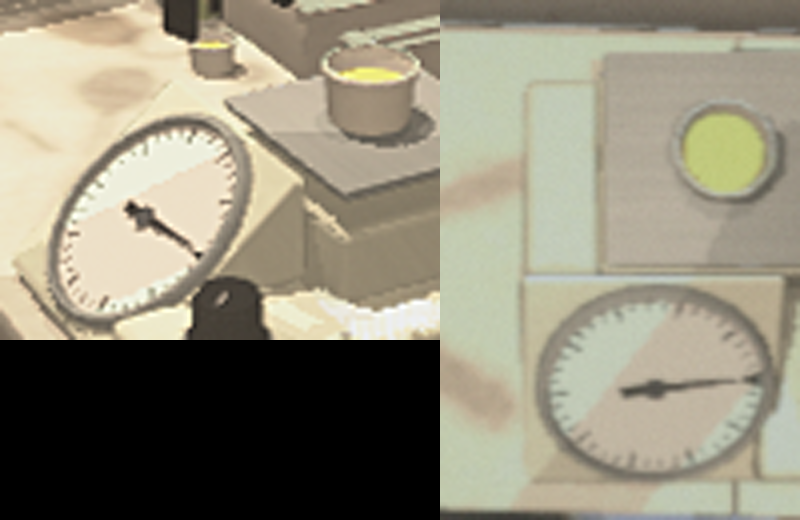

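The last views show the wedge at the pointer tip in both cameras ((752,380) top, (200,256) scene), and the ramekin upright with nothing touching it. I'll run one numeric check and hand in.

```bash
python3 - <<'E'
from h import *
t=load('t10'); f=lambda u,v:(215+(u-440+.5)/4-.5,135+(v+.5)/4-.5)
print('ram centre in platform mm',((on_plane(t,*f(725,150),[0,0,.175],[0,0,1])-[.583,-.1985,.175])*1000).round(1))
tip,z,ce=[dial(t,*f(*p)) for p in((738,381),(753,380),(656,389))]
print([np.degrees(np.arctan2(*(p-ce))).round(1) for p in(tip,z)])
d=np.abs(load('s10')['image'].astype(int)-load('s0')['image']).max(2)
print('cup/shaker px change',(d[235:320,285:345]>40).sum())
env.sign_off()
E
```

```text
ram centre in platform mm [-4.9  2.2  0. ]
[np.float64(83.5), np.float64(83.8)]
cup/shaker px change 1377
the job is handed in; nothing more can be done
```

The ramekin stands upright on the platform, released, and the scale is tared and handed in about 16 s into the 61 s limit. One check came out unclear: I can't confirm from the images that the cup and shaker stayed put.

- **Placing:** I gripped the larger ramekin round the side. I lowered it until the pointer swung about 75°, roughly its own weight, then let go. The last top view puts it about 5 mm from the platform centre, with a calibration error of around 2 mm.
- **Taring:** I turned the knob clockwise by about 135° in total and released it. In the last top view the pointer is at 83.5° and the zero wedge at 83.8°, well inside the half-division limit of 4.5°. The scene view agrees by eye.
- **Cup and shaker:** A simple image comparison of that area showed 1377 changed pixels. The arm or its shadow may explain this, but I handed in without looking into it. By its planned height the gripper stayed well above both, and I saw no contact forces beyond a few newtons at the end of each move.

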